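# Lay the instrument case down against the bench stop

## Task

Lay the aluminium instrument case down on its rubber feet so that a board can be slid into it: with the fingertips tip it over to the side its feet are on, so that its open mouth ends up facing away from the bench stop, and let it down gently all the way instead of letting it drop. Then push it back along the bench until its closed end sits flush and square against the bench stop. Never grip or lift the case, leave the solder spool, flux pot, cleaner tin and screwdriver where they are, and finish clear of everything.

Things in the scene. Friction and masses are not known exactly. Their poses are not given: they have to be found in the camera images.
- case: Aluminium instrument case: box tube 160 mm long (z), 64 thick (x), 130 wide (y), walls 3, 0.64 to 1 kg, dark finned flanks, black rubber feet on the -x side. Stands loose on its closed end, about 5 to 45 mm from the stop, feet side facing away from the stop. Origin: centre of the closed end's outer face; z to the mouth, x from feet side to vented cover. Lying as wanted: x up, origin 36 mm high.
- case_mouth (a point): Centre of the open mouth, 160 mm along the case's z from its origin. The opening is 58 mm (x) by 124 mm (y) and free to within 40 mm of the closed end, where a copper-coloured transformer is fixed.
- case_heel (a point): Middle of the closed end's edge on the feet side (case x -32, z 0): the edge the case tips about. Past a lean of about 29 degrees the case falls by itself. The four feet (16 mm across, 4 mm high) sit 22 and 138 mm from the closed end, at case y +-48.
- stop: Bench stop: aluminium angle fixed to the bench left of the case, 240 mm long (y), 40 mm high, 5 mm thick, its 50 mm foot with two black thumbscrews pointing away from the case (+x). Origin: at bench level, in the middle of the upright working face, which looks along its own -x to the case: to the robot's right, within about 20 degrees.
- spool: Solder spool with yellow flanges, standing, 64 mm across, 56 mm high; origin at the centre of its underside. Leave alone.
- flux: Small amber flux pot with a red cap, 50 mm across, 46 mm high; origin at the centre of its underside. Leave alone.
- tin: Dark tip-cleaner tin filled with brass wool, 60 mm across, 53 mm high; origin at the centre of its underside. Leave alone.
- driver: Red-handled screwdriver lying on the bench, 180 mm long along its x; origin under its middle. Leave alone.
Mind the look-alikes: they are no part of the job. There is more than one size of the stop; the one meant has the size given above. Leave any yellow look-alike of the case alone.

How it is judged:
By the outcome, as a careful person would: the job done as asked, in the order asked, and still so for the second after the job is handed in, with the robot touching nothing.
It also fails if it takes over 58 s, if anything falls off the work surface, if the arm or the gripper's body presses on something with over 40 N, if the wrist force passes 120 N, or if a joint passes its speed limit or range.

## Robot

A 6-joint arm with a two-finger parallel gripper is mounted at the origin on the work surface. World frame = base frame: x ahead of the robot, y to its left, z up, the work surface at z = 0. Lengths are in m, angles in rad, forces in N, time in s.
With the tool pointing down it reaches from about 0.325 to 0.9 m from the base axis. Payload 6.1 kg.
Tool frame: the origin (TCP) lies on the mounting face of the last link; the fingertips stand 182 mm ahead of it and the grasp point (between the pads) lies 164 mm ahead of it; x points along the fingers, z is the direction in which the jaws open and shut, and the axes are right-handed (so a half turn about x gives the same grasp; the last joint's range is limited). The gripper opens to 87 mm and grips with 3 to 60 N. Pads are 19 mm wide; open, the fingers measure 117 mm over their backs; the gripper's body (75 mm by 190 mm) begins 51 mm behind the grasp point.
Start: joints at [-1.299, 0.22, 1.526, -0, 1.395, -0.126], TCP at [0.242, -0.576, 0.405] pointing down, gripper open.
Joint ranges: [-2.98, 2.98], [-0.91, 2.08], [0.09, 2.57], [-1.24, 4.39], [0.2, 2.65], [-2.68, 2.68]. Speed limits (rad/s): [2.57, 2.57, 3.01, 3.14, 3.14, 3.14].

## Interface

Orientations are given as a unit quaternion [x, y, z, w].
In Python, from cell import * gives the robot as it stands. The module is installed in compiled form; this text tells all that it offers. Calls block until the motion is done:
- move_pose(position, orientation): joint-space move of the TCP to a pose.
- move_l(position, frame=None, max_speed=0.15, threshold=None): straight line of the TCP; frame=None keeps the orientation; max_speed is the mean speed in m/s. With threshold (N) it stops when the force on the tool has changed by that much, and returns True; else False.
- move_j(angles): joint-space move.
- gripper_to(opening, newtons=None): opening from 0.0 (shut) to 1.0 (fully open); newtons is the grip in N (None keeps the last); returns when the fingers have stopped.
- wait(seconds).
- inverse_kinematics(position, orientation): joint angles nearest the present ones, or None.
- observe(): the state.
- capture(name): name is "side" or "top"; returns (picture, depth): 420x560x3 uint8, blue, green, red; 420x560 float32, m along the optical axis (not along the pixel's ray), 0 where there is no reading.
- camera_model(name): a dict with "intrinsics" (3x3 intrinsics, pixels), "rvec" (rotation vector, rad) and "tvec" (3), from world to camera coordinates, as OpenCV has them. Camera axes: x right, y down, z forward; pixel columns grow to the right and rows downward; lengths in m; the calibration is good to about 2 mm. A picture is of the moment at which its call begins. camera_model takes no time and is no camera call.
A pose or a line that the arm cannot do raises Unreachable and nothing moves.
- sign_off(): hands the job in, once; it reports no verdict.
The state is a dict: "clock": time; "q": joint angles; "joint_velocities": joint speeds; "effort": joint torques, N m; "tcp_pos": TCP position; "orientation": TCP orientation; "force": force on the tool from outside, world axes, zero at the start; "wrist_torque": the same for the moment, N m; "grip_width": opening from 0.0 (shut) to 1.0 (fully open).
Only numpy, scipy, OpenCV 4.12 (cv2) and the standard library are available. Lean on these libraries where they do the work, as an engineer would, in place of code of your own. Each camera call takes 0.05 s, during which the arm holds its last target.

## Working session

There is one attempt and no reset: what is moved stays moved. The work goes in short steps, each a Python script; the robot and the scene stay as the last script left them, time stands still between calls to the robot, and variables do not carry over. Pictures are saved under pics/ and viewed, and the job is handed in when it is done.

```bash
ls; mkdir -p pics; python3 - <<'E'
from cell import *
import cv2,numpy as np
for n in("side","top"):
    p,d=capture(n);cv2.imwrite(f"pics/{n}0.png",p);np.save(f"{n}0.npy",d)
    m=camera_model(n);print(n,m);R=cv2.Rodrigues(np.array(m["rvec"]))[0];print(-R.T@np.array(m["tvec"]).ravel(), (d>0).mean())
print(observe())
E
```

```text
pics
side {'intrinsics': array([[435.8209185 ,   0.        , 278.9150697 ],
       [  0.        , 435.8209185 , 206.82236755],
       [  0.        ,   0.        ,   1.        ]]), 'rvec': array([ 2.23439292,  0.66709016, -0.2991858 ]), 'tvec': array([-0.55315791, -0.04483533,  1.22248968])}
[ 0.97700283 -0.47190182  0.79072691] 0.9960416666666667
top {'intrinsics': array([[387.1288477 ,   0.        , 284.6265105 ],
       [  0.        , 387.1288477 , 209.85075568],
       [  0.        ,   0.        ,   1.        ]]), 'rvec': array([ 2.14029746, -2.13572427,  0.12008998]), 'tvec': array([0.15891316, 0.59565176, 0.89442578])}
[0.46652034 0.13604303 0.97154668] 0.9961181972789116
{'clock': 0.1, 'q': array([-1.29912040e+00,  2.21173995e-01,  1.52748552e+00,  5.76786980e-06,
        1.39475711e+00, -1.26098886e-01]), 'joint_velocities': array([ 1.07614232e-04, -1.00504750e-03, -2.33874175e-03,  8.86532273e-04,
        5.11166697e-04, -2.40692520e-06]), 'effort': array([ 2.01755094e-03, -4.95939410e+01, -3.88520730e+01,  7.00506382e-02,
        5.14306384e-02, -5.48386151e-05]), 'tcp_pos': array([ 0.24203654, -0.57596604,  0.40373574]), 'orientation': array([ 0.39177739,  0.58941909, -0.3909311 ,  0.58844582]), 'force': array([-0.2856767 , -0.39134559,  0.06486811]), 'wrist_torque': array([-0.01051515, -0.01239572,  0.00993545]), 'grip_width': 0.9987757929629125}
```

View pics/top0.png

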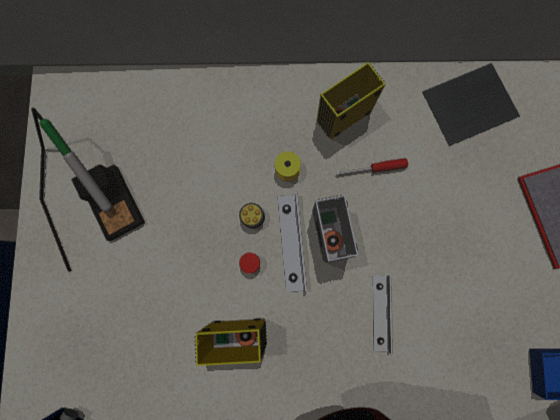

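View pics/side0.png

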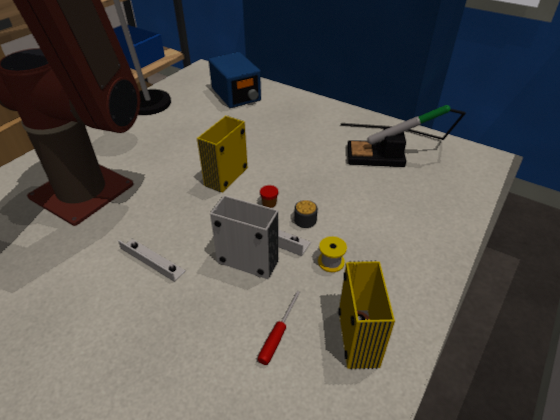

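```bash
cat > h.py <<'E'
import cv2,numpy as np
from cell import *
def cam(n):
    m=camera_model(n);return m["intrinsics"],cv2.Rodrigues(np.array(m["rvec"]))[0],np.array(m["tvec"]).ravel()
def cloud(n,d):
    K,R,t=cam(n);v,u=np.mgrid[:d.shape[0],:d.shape[1]]
    c=np.stack([(u-K[0,2])/K[0,0]*d,(v-K[1,2])/K[1,1]*d,d],-1)
    return (c-t)@R
def ray(n,uv,z):
    K,R,t=cam(n);o=-R.T@t
    uv=np.atleast_2d(uv).astype(float)
    dd=np.c_[(uv[:,0]-K[0,2])/K[0,0],(uv[:,1]-K[1,2])/K[1,1],np.ones(len(uv))]@R
    return o+dd*((z-o[2])/dd[:,2])[:,None]
def proj(n,P):
    K,R,t=cam(n);c=np.atleast_2d(P)@R.T+t;c=c@K.T;return c[:,:2]/c[:,2:]
E
python3 - <<'E'
from h import *
p=cv2.imread("pics/top0.png")
a=cv2.resize(p[140:365,230:430],None,fx=2.6,fy=2.6,interpolation=cv2.INTER_CUBIC);cv2.imwrite("pics/top0c.png",a)
p=cv2.imread("pics/side0.png")
a=cv2.resize(p[170:370,110:360],None,fx=3,fy=3,interpolation=cv2.INTER_CUBIC);cv2.imwrite("pics/side0c.png",a)
d=np.load("top0.npy");W=cloud("top",d)
# rims
for n,(u0,u1,v0,v1),z0,z1 in [("case",(300,370,185,275),.15,.18),("stopTop",(265,312,190,300),.03,.05),("stopfoot",(265,312,190,300),.003,.012),("small",(365,400,265,360),.003,.06),("spool",(270,305,145,185),.045,.07),("tin",(235,270,200,232),.04,.07),("flux",(235,265,250,280),.035,.06),("driver",(330,412,155,180),.006,.05),("yc",(310,390,60,140),.14,.19),("yc2",(190,270,310,370),.14,.19)]:
    w=W[v0:v1,u0:u1].reshape(-1,3);w=w[(w[:,2]>z0)&(w[:,2]<z1)]
    if len(w)<4: print(n,len(w));continue
    r=cv2.minAreaRect((w[:,:2]*1000).astype(np.float32));print(n,len(w),np.round(np.median(w[:,2]),4),np.round(cv2.boxPoints(r)).tolist(),np.round(r[0]),np.round(r[1]),round(r[2],1))
E
```

```text
case 373 0.1597 [[471.0, 68.0], [484.0, 5.0], [615.0, 31.0], [602.0, 94.0]] [543.  49.] [134.  64.] 11.3
stopTop 213 0.0402 [[405.0, 113.0], [405.0, 108.0], [641.0, 131.0], [640.0, 136.0]] [523. 122.] [237.   5.] 5.6
stopfoot 1686 0.0052 [[380.0, 95.0], [652.0, 94.0], [652.0, 211.0], [381.0, 212.0]] [516. 153.] [116. 271.] 89.8
small 1262 0.0053 [[242.0, -117.0], [464.0, -119.0], [465.0, -37.0], [242.0, -35.0]] [353. -77.] [ 82. 223.] 89.4
spool 528 0.0565 [[676.0, 123.0], [739.0, 123.0], [739.0, 184.0], [676.0, 184.0]] [708. 153.] [61. 63.] 89.9
tin 473 0.0481 [[549.0, 262.0], [565.0, 206.0], [620.0, 221.0], [604.0, 278.0]] [584. 242.] [58. 59.] 15.7
flux 346 0.0463 [[446.0, 221.0], [493.0, 220.0], [494.0, 268.0], [446.0, 269.0]] [470. 244.] [48. 47.] 89.7
driver 452 0.0225 [[679.0, -147.0], [730.0, -147.0], [732.0, 46.0], [680.0, 46.0]] [705. -50.] [193.  51.] 89.6
yc 741 0.155 [[781.0, 44.0], [858.0, -67.0], [915.0, -28.0], [838.0, 83.0]] [848.   8.] [ 69. 135.] 34.8
yc2 692 0.158 [[262.0, 337.0], [271.0, 203.0], [339.0, 208.0], [331.0, 342.0]] [301. 273.] [ 69. 134.] 3.7
```

View pics/top0c.png

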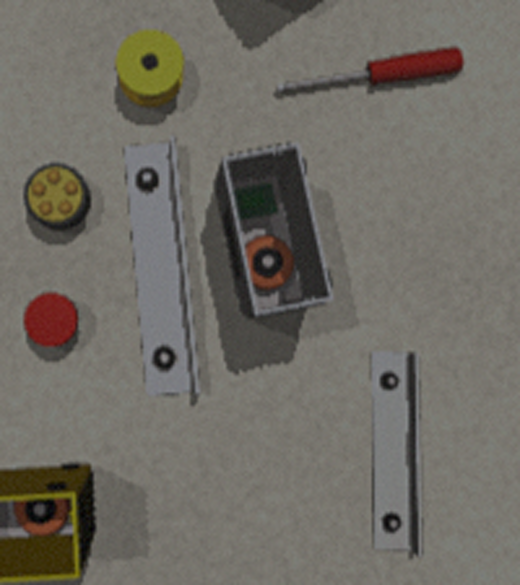

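View pics/side0c.png

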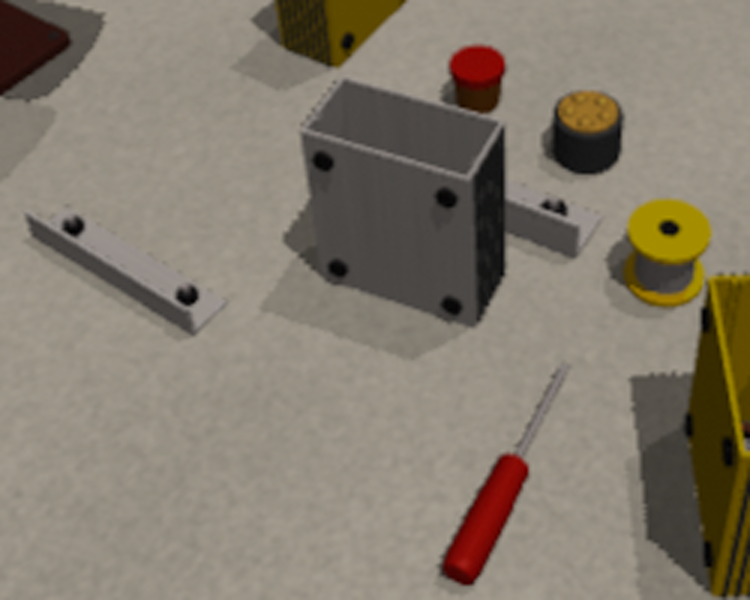

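The top view shows two candidates for each. The grey case at (335,228) is the only one that isn't yellow; the yellow look-alikes are at (350,100) and (230,342). The stop at (290,244) measures about 237 mm long, against about 190 mm for the one at (381,314). It also sits left of the case, so it is the one meant. The crops confirm both, and show the grey case's feet facing right, away from the stop.

Next I'll cross-check these positions in the side view and test whether the arm can reach the tipping arc.

```bash
cat >> h.py <<'E'
from scipy.spatial.transform import Rotation as Rot
Z=np.array([0,0,1.])
C=np.array([.543,.0495]); YAW=np.deg2rad(11.25)
w=np.array([np.cos(YAW),np.sin(YAW),0]); t=np.array([np.sin(YAW),-np.cos(YAW),0])
HEEL=np.r_[C,0]+.032*t
SG=1
def casept(phi,x,z):
    "x from case axis (cover +), z along case; rotation about heel"
    cz=np.cos(phi)*Z+np.sin(phi)*t; cx=-np.cos(phi)*t+np.sin(phi)*Z
    return HEEL+(x+.032)*cx+z*cz
def toolq(th,tt=None,jaw=None,sg=None):
    tt=t if tt is None else tt
    a=-(np.sin(th)*tt+np.cos(th)*Z); e=np.cos(th)*tt-np.sin(th)*Z
    zt=(SG if sg is None else sg)*(e if jaw is None else jaw)
    return Rot.from_matrix(np.c_[a,np.cross(zt,a),zt]).as_quat(),a,e
def pose(P,th,g):
    "P = inner-finger (feet side) inner surface at the fingertip"
    q,a,e=toolq(th);return P-.182*a-e*g/2,q
E
python3 - <<'E'
from h import *
import h
p=cv2.imread("pics/side0.png");T=cv2.imread("pics/top0.png")
cs=[casept(0,x,z)+y*w for z in(0,.16) for x in(-.032,.032) for y in(-.065,.065)]
st=[np.array([.405,.108,zz]) for zz in(0,.04)]+[np.array([.641,.131,zz]) for zz in(0,.04)]
for n,im in(("side",p),("top",T)):
    im=cv2.resize(im,None,fx=3,fy=3,interpolation=cv2.INTER_CUBIC)
    for q in proj(n,cs+st): cv2.circle(im,tuple(np.int32(np.round(q*3+1))),3,(0,255,0),-1)
    im=im[510:910,560:960] if n=="side" else im[540:920,780:1180]
    cv2.imwrite(f"pics/ov_{n}.png",im)
for s in(1,-1):
    h.SG=s
    for ph,th,g in[(0,0,.016),(30,30,.009),(45,45,.01),(60,50,.015),(90,50,.026),(90,60,.02),(90,40,.026)]:
        q,a,e=toolq(np.deg2rad(th))
        P=casept(np.deg2rad(ph),.029,.16)+.02*a
        pp,q=pose(P,np.deg2rad(th),g);j=inverse_kinematics(pp,q)
        print(s,ph,th,np.round(pp,3),None if j is None else np.round(j,2))
    q,a,e=toolq(0,np.array([.097,-.995,0]),jaw=np.array([.995,.097,0]))
    for y in(-.25,-.1,.0):
        j=inverse_kinematics(np.array([.58,y,.187]),q);print('push',None if j is None else np.round(j,2))
E
python3 -c "
import cv2,numpy as np;a=cv2.imread('pics/ov_side.png');b=cv2.imread('pics/ov_top.png');b=cv2.copyMakeBorder(b,0,a.shape[0]-b.shape[0],0,0,0);cv2.imwrite('pics/ov.png',np.hstack([a,b]))"
```

```text
1 0 0 [0.536 0.086 0.322] [0.01 0.1  1.82 0.   1.22 1.39]
1 30 30 [ 0.57  -0.084  0.312] [-0.4   0.28  1.68  0.43  1.5   0.87]
1 45 45 [ 0.585 -0.159  0.274] [-0.54  0.48  1.54  0.56  1.69  0.74]
1 60 50 [ 0.594 -0.205  0.243] [-0.6   0.61  1.45  0.58  1.75  0.68]
1 90 50 [ 0.603 -0.252  0.175] [-0.64  0.76  1.35  0.54  1.72  0.61]
1 90 60 [ 0.607 -0.272  0.151] [-0.68  0.88  1.26  0.62  1.86  0.6 ]
1 90 40 [ 0.599 -0.231  0.193] [-0.6   0.66  1.44  0.46  1.58  0.65]
push [-0.53  0.47  1.65 -0.    1.02 -0.63]
push [-0.3   0.39  1.77 -0.    0.99 -0.4 ]
push [-0.14  0.37  1.79 -0.    0.98 -0.23]
-1 0 0 [0.536 0.086 0.322] [ 0.01  0.1   1.82 -0.    1.22 -1.75]
-1 30 30 [ 0.57  -0.084  0.312] [-0.4   0.28  1.68  0.43  1.5  -2.27]
-1 45 45 [ 0.585 -0.159  0.274] [-0.54  0.48  1.54  0.56  1.69 -2.41]
-1 60 50 [ 0.594 -0.205  0.243] [-0.6   0.61  1.45  0.58  1.75 -2.46]
-1 90 50 [ 0.603 -0.252  0.175] [-0.64  0.76  1.35  0.54  1.72 -2.53]
-1 90 60 [ 0.607 -0.272  0.151] [-0.68  0.88  1.26  0.62  1.86 -2.54]
-1 90 40 [ 0.599 -0.231  0.193] [-0.6   0.66  1.44  0.46  1.58 -2.5 ]
push [-0.53  0.47  1.65 -0.    1.02  2.51]
push None
push None
```

View pics/ov.png

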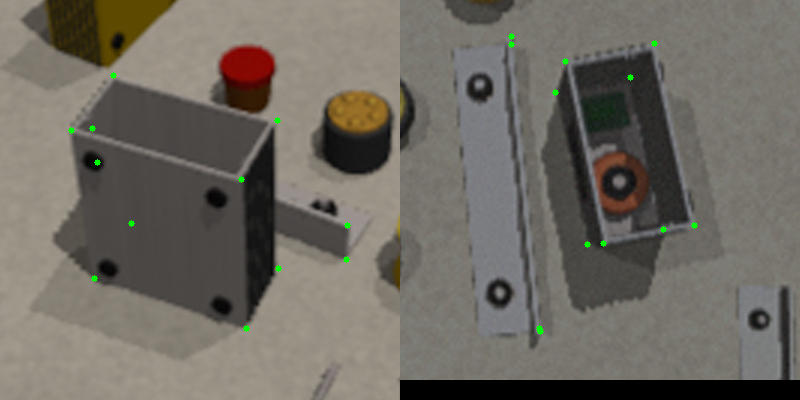

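Both views agree with the measured pose to about 1–2 mm: the green corner dots sit on the rim in each. The whole arc is reachable. Now I'll straddle the cover-side rim loosely, about 20 mm deep.

```bash
cat > s1.py <<'E'
from h import *
g=.017
q,a,e=toolq(0); P=casept(0,.0305-g/2,.16)+.02*a
pp,q=pose(P,0,g)
gripper_to(g/.087,5)
move_pose(pp+[0,0,.07],q)
print(observe()["clock"],observe()["grip_width"]*.087)
r=move_l(pp,max_speed=.08,threshold=4)
o=observe();print(r,o["clock"],o["tcp_pos"]-pp,o["force"])
for n in("side","top"):cv2.imwrite(f"pics/{n}1.png",capture(n)[0])
a=cv2.imread("pics/side1.png")[150:300,150:350];b=cv2.imread("pics/top1.png")[150:300,230:430]
cv2.imwrite("pics/c1.png",cv2.resize(np.hstack([a,b]),None,fx=2,fy=2,interpolation=cv2.INTER_CUBIC))
E
python3 s1.py
```

```text
3.9583 0.017187220267285745
False 4.9833 [3.30488226e-04 1.75040953e-05 6.42849731e-04] [ 0.39804591  0.01889383 -0.84153191]
```

View pics/c1.png

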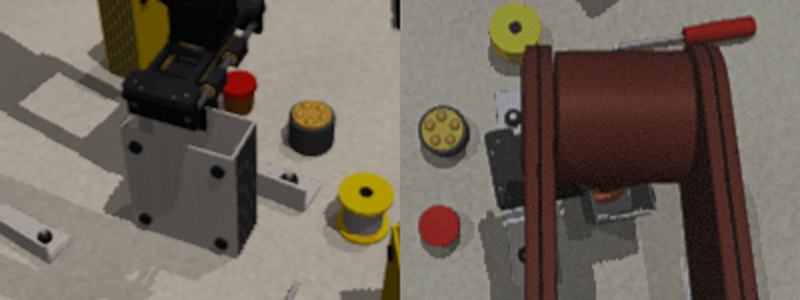

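The fingers straddle the cover rim at crop (190,115) with no contact force. I'll narrow the gap, still with play, and tip to 24°.

```bash
cat > s2.py <<'E'
from h import *
g=.010
gripper_to(g/.087,5)
g=observe()["grip_width"]*.087;print("g",g,observe()["force"])
for ph in (3,8,13,18,23):
    th=np.deg2rad(ph)
    pp,q=pose(casept(th,.0305-g/2,.14),th,g)
    move_l(pp,q,max_speed=.07);o=observe();print(ph,o["clock"],np.round(o["force"],1),np.round(o["tcp_pos"]-pp,4))
for n in("side","top"):cv2.imwrite(f"pics/{n}2.png",capture(n)[0])
a=cv2.imread("pics/side2.png")[130:300,150:350];b=cv2.imread("pics/top2.png")[130:300,250:450]
cv2.imwrite("pics/c2.png",cv2.resize(np.hstack([a,b]),None,fx=2,fy=2,interpolation=cv2.INTER_CUBIC))
E
python3 s2.py
```

```text
g 0.010176908507937144 [ 0.72396868 -0.65943669  0.4548137 ]
3 5.9417 [0.3 0.1 0.2] [ 0.     -0.0002  0.    ]
8 6.5 [-0.1  1.  -0.9] [-0.      0.0001 -0.0001]
13 7.0583 [0.  0.6 0.4] [-0.      0.0001 -0.0001]
18 7.6167 [-0.3  1.8  0. ] [-0.     -0.0001 -0.0001]
23 8.175 [-0.   0.4  0.1] [ 0.     -0.0002 -0.0001]
```

View pics/c2.png

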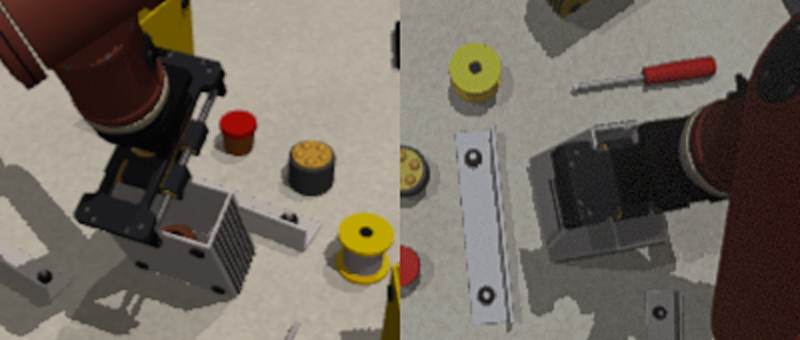

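It leans about 22° with forces under 2 N, and the heel edge hasn't slid. I'll go through the balance point now, then check before the long descent.

```bash
cat > s3.py <<'E'
from h import *
g=observe()["grip_width"]*.087
for ph in (27,30,33,36,40,45):
    th=np.deg2rad(ph)
    P=casept(th,.0305-g/2,.14) if ph<38 else casept(th,.029,.14)
    pp,q=pose(P,th,g)
    move_l(pp,q,max_speed=.05);o=observe();print(ph,o["clock"],np.round(o["force"],1))
for n in("side","top"):cv2.imwrite(f"pics/{n}3.png",capture(n)[0])
a=cv2.imread("pics/side3.png")[150:320,110:310];b=cv2.imread("pics/top3.png")[130:300,250:450]
cv2.imwrite("pics/c3.png",cv2.resize(np.hstack([a,b]),None,fx=2,fy=2,interpolation=cv2.INTER_CUBIC))
E
python3 s3.py
```

```text
27 8.8833 [0.2 0.3 0.9]
30 9.375 [ 1.   0.7 -0.4]
33 9.8667 [ 0.5  0.1 -0.5]
36 10.3583 [-0.4  0.5 -0.7]
40 10.9 [-0.1  0.  -0.6]
45 11.625 [ 0.2 -0.4 -1.9]
```

View pics/c3.png

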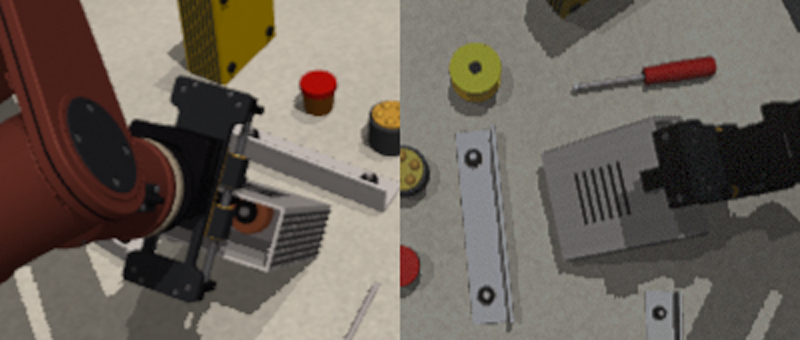

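The case rests on the inner finger at about 45°: the vented cover is visible, and the tool carries roughly 2 N. Now the rest of the descent.

```bash
cat > s4.py <<'E'
from h import *
import sys
for ph in map(float,sys.argv[2:]):
    f=np.deg2rad(ph);th=np.deg2rad(min(ph,50));rel=f-th
    gt=max(.0102,.02*np.tan(rel)+.003/np.cos(rel)+.003)
    if gt>observe()["grip_width"]*.087+.0005: gripper_to(gt/.087)
    g=observe()["grip_width"]*.087
    q,a,e=toolq(th);pp,q=pose(casept(f,.029,.16)+.02*a,th,g)
    move_l(pp,q,max_speed=.05);o=observe();print(ph,round(g,4),o["clock"],np.round(o["force"],1))
k=sys.argv[1]
for n in("side","top"):cv2.imwrite(f"pics/{n}{k}.png",capture(n)[0])
a=cv2.imread(f"pics/side{k}.png")[150:320,110:310];b=cv2.imread(f"pics/top{k}.png")[130:300,250:450]
cv2.imwrite(f"pics/c{k}.png",cv2.resize(np.hstack([a,b]),None,fx=2,fy=2,interpolation=cv2.INTER_CUBIC))
E
python3 s4.py 4 50 54 58 62 66 70
```

```text
50.0 0.0098 12.45 [-0.2 -0.2 -0.9]
54.0 0.01 12.8333 [ 0.2  0.3 -1.2]
58.0 0.0099 13.225 [ 0.2 -1.  -1.2]
62.0 0.01 13.6167 [-0.2  0.  -1.5]
66.0 0.0117 14.2833 [-0.5 -0.8 -2.3]
70.0 0.0133 14.9333 [ 0.  -0.4 -0.9]
```

View pics/c4.png

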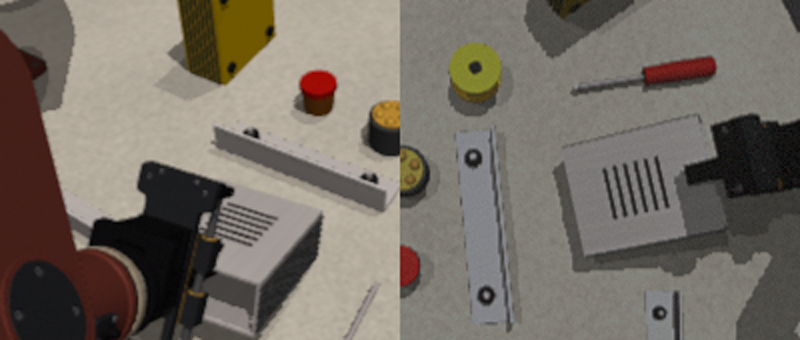

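```bash
python3 s4.py 5 73 76 79 82 84 86 88
```

```text
73.0 0.0149 15.6 [ 1.2 -0.9 -1.6]
76.0 0.0159 16.175 [ 0.1 -0.4 -1.3]
79.0 0.0176 16.7583 [-0.2 -1.5 -0.6]
82.0 0.0189 17.35 [ 1.  -1.6 -0.7]
84.0 0.0199 17.8417 [ 0.6 -2.1 -1.2]
86.0 0.0213 18.3417 [ 0.1 -0.1 -1.5]
88.0 0.0222 18.8417 [ 0.7  0.3 -1.8]
```

```bash
sleep 1
```

```text
(no output)
```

View pics/c5.png

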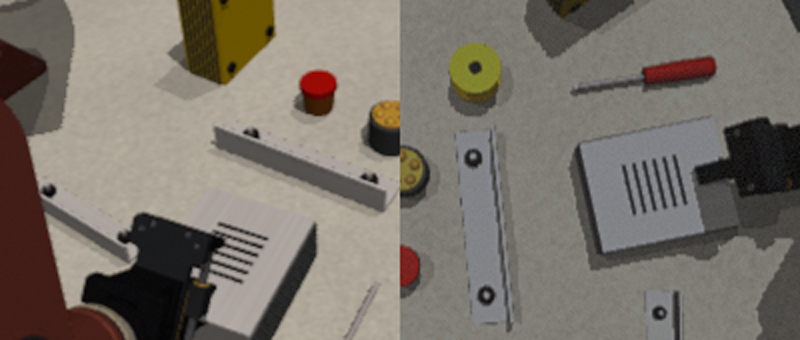

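```bash
cat > tilt.py <<'E'
from h import *
def cover():
    p,d=capture("top");W=cloud("top",d)
    m=(W[...,2]>.055)&(W[...,2]<.085)&(W[...,0]>.44)&(W[...,0]<.69)&(W[...,1]>-.2)&(W[...,1]<.16)
    hsv=cv2.cvtColor(p,cv2.COLOR_BGR2HSV); m&=(hsv[...,2]>100)&(hsv[...,1]<60)
    w=W[m];A=np.c_[w[:,:2]-w[:,:2].mean(0),np.ones(len(w))];c=np.linalg.lstsq(A,w[:,2],rcond=None)[0]
    r=cv2.minAreaRect((w[:,:2]*1000).astype(np.float32))
    return len(w),c,r,p,w
if __name__=="__main__":
    n,c,r,_,_=cover();print(n,"slope deg",np.rad2deg(c[:2]),"z",c[2],r,cv2.boxPoints(r).round().tolist())
E
python3 tilt.py; python3 s4.py 6 89 90 91 92; python3 tilt.py
```

```text
2951 slope deg [ 0.23587659 -0.96895304] z 0.06920578661370475 ((565.9375610351562, -59.85527801513672), (132.24813842773438, 159.51243591308594), 11.422516822814941) [[485.0, 5.0], [517.0, -151.0], [647.0, -125.0], [615.0, 31.0]]
89.0 0.0232 19.4583 [-0.6 -0.1  0.1]
90.0 0.0234 19.7083 [-2.7  2.7  7.2]
91.0 0.0243 20.1833 [-4.   1.2 11.4]
92.0 0.0267 20.4333 [-4.1 -1.1 14.1]
2957 slope deg [-0.09394857 -0.13488853] z 0.06835477108639187 ((566.3648681640625, -61.02021789550781), (132.62330627441406, 160.38719177246094), 11.422689437866211) [[485.0, 4.0], [517.0, -153.0], [647.0, -126.0], [615.0, 31.0]]
```

View pics/c6.png

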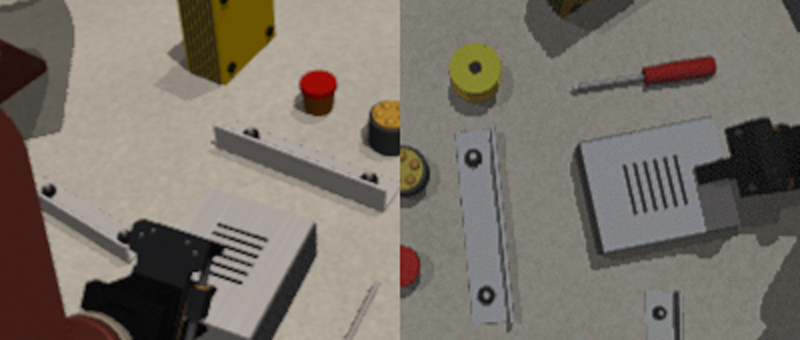

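The case lies flat: slope about 0.1°, cover at 68 mm. The 14 N is the outer fingertip bearing on the cover, so I'll open slightly to relieve it and back out along the finger axis.

```bash
cat > s5.py <<'E'
from h import *
gripper_to(.033/.087);o=observe();print(o["grip_width"]*.087,o["force"])
q,a,e=toolq(np.deg2rad(50))
move_l(o["tcp_pos"]-.06*a,max_speed=.1);o=observe();print(o["clock"],o["force"])
move_l(o["tcp_pos"]+np.array([0,-.02,.06]),max_speed=.15);o=observe();print(o["clock"],o["force"])
for n in("side","top"):cv2.imwrite(f"pics/{n}7.png",capture(n)[0])
E
python3 s5.py; python3 tilt.py
```

```text
0.03339839796659537 [-2.44728203 -5.44813939  9.14988645]
21.725 [-0.82530794  0.32224643  0.08777403]
22.2917 [-0.37853962  0.58874136  0.18733967]
3483 slope deg [-0.04677082 -0.02259182] z 0.06844965944445203 ((566.3719482421875, -61.424835205078125), (132.68934631347656, 160.87648010253906), 11.548760414123535) [[485.0, 4.0], [517.0, -154.0], [647.0, -127.0], [615.0, 31.0]]
```

View pics/top7.png

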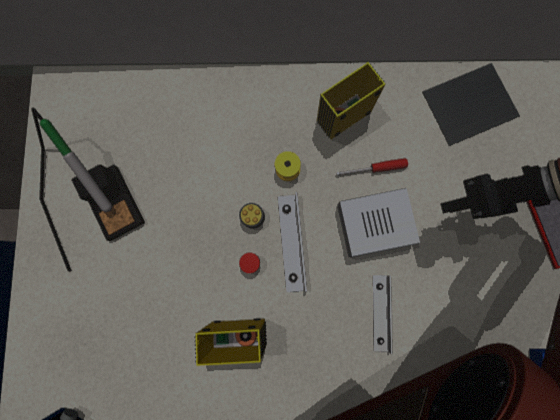

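View pics/side7.png

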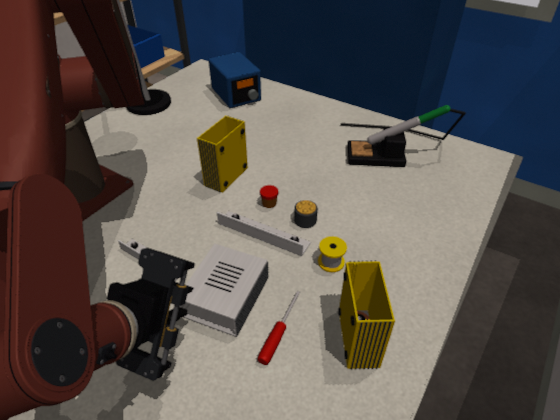

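The case lies on its feet with the mouth at top-view x≈415, facing right, and the closed end about 100 mm short of the stop. Nothing else has moved. Next I'll refit the stop's face line, then push on the mouth rim with both fingertips spread wide.

```bash
cat > s6.py <<'E'
from h import *
d=np.load("top0.npy");W=cloud("top",d)
w_=W[190:300,280:312].reshape(-1,3);w_=w_[(w_[:,2]>.034)&(w_[:,2]<.046)&(w_[:,1]<.15)]
vx,vy,x0,y0=cv2.fitLine((w_[:,:2]).astype(np.float32),cv2.DIST_HUBER,0,1e-4,1e-4).ravel()
if vx<0:vx,vy=-vx,-vy
print("stop yaw",np.rad2deg(np.arctan2(vy,vx)),len(w_))
j=np.array([vx,vy,0.]);n=np.array([vy,-vx,0.])
face=np.median(w_@n)+.0025;print("face n",face, "j range",(w_@j).min(),(w_@j).max())
np.savez("stop.npz",j=j,n=n,face=face)
q,a,e=toolq(0,n,jaw=j,sg=1)
pos=lambda nc,jc,z:n*nc+j*jc+Z*z
o=observe()
move_l(o["tcp_pos"]+[0,0,.05],max_speed=.2)
gripper_to(1.0)
s=pos(.240,.560,.27);move_pose(s,q)
r=move_l(pos(.240,.560,.188),max_speed=.12,threshold=6);o=observe();print(r,o["clock"],o["tcp_pos"],o["force"])
for nm in("side","top"):cv2.imwrite(f"pics/{nm}8.png",capture(nm)[0])
E
python3 s6.py
```

```text
stop yaw 5.6108527 210
face n -0.06768367623217675 j range 0.4136031006648669 0.6502397661497835
False 25.9083 [ 0.58122266 -0.184384    0.1886325 ] [-0.6344055   0.07930598  0.29073636]
```

View pics/side8.png

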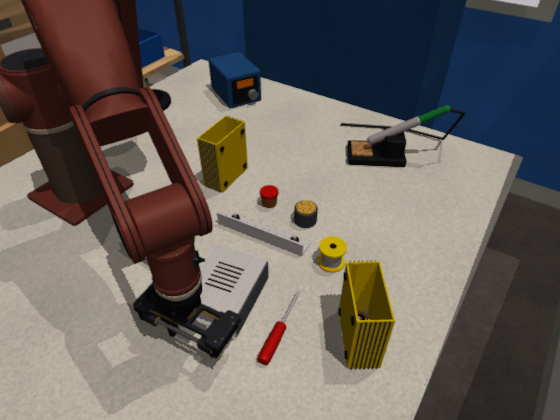

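The hand stands clear behind the mouth at (190,310), well away from the driver. Pushing now.

```bash
cat > s7.py <<'E'
from h import *
S=np.load("stop.npz");j,n=S["j"],S["n"]
pos=lambda nc,jc,z:n*nc+j*jc+Z*z
for nc,v,th in((.205,.06,25),(.175,.05,25),(.145,.05,25),(.122,.05,25)):
    r=move_l(pos(nc,.560,.188),max_speed=v,threshold=th);o=observe()
    print(nc,r,round(o["tcp_pos"]@n,4),o["clock"],np.round([o["force"]@n,o["force"]@j,o["force"][2]],1))
    if r:break
cv2.imwrite("pics/side9.png",capture("side")[0]);cv2.imwrite("pics/top9.png",capture("top")[0])
E
python3 s7.py;python3 tilt.py
```

```text
0.205 False 0.2046 26.7417 [-0.4  0.3  0.5]
0.175 False 0.1745 27.4917 [ 0.8 -0.   0. ]
0.145 False 0.1444 28.2417 [-0.3 -0.1 -0.3]
0.122 False 0.1214 28.85 [-0.4 -0.1  0.2]
2759 slope deg [-0.04384528 -0.01011332] z 0.06829686032575559 ((565.0709228515625, 28.615299224853516), (133.4995574951172, 154.9566192626953), 5.884908676147461) [[491.0, 99.0], [507.0, -55.0], [639.0, -42.0], [624.0, 113.0]]
```

View pics/side9.png

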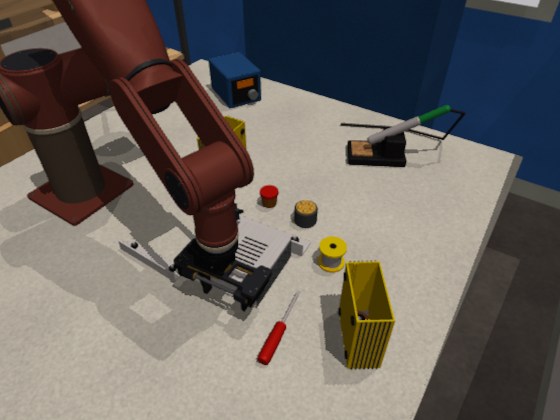

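It slides flat and is already square to 0.3°, about 17 mm short. I'll finish slowly with a force stop.

```bash
cat > s8.py <<'E'
from h import *
S=np.load("stop.npz");j,n=S["j"],S["n"]
pos=lambda nc,jc,z:n*nc+j*jc+Z*z
r=move_l(pos(.092,.560,.188),max_speed=.02,threshold=15);o=observe()
print(r,round(o["tcp_pos"]@n,4),o["clock"],np.round([o["force"]@n,o["force"]@j,o["force"][2]],1))
wait(.2);o=observe();print(o["tcp_pos"]@n,np.round([o["force"]@n,o["force"]@j],1))
E
python3 s8.py
```

```text
True 0.1034 29.9667 [3.  0.7 1.6]
0.1035356094716968 [2.3 0.3]
```

```bash
cat > s9.py <<'E'
from h import *
S=np.load("stop.npz");j,n=S["j"],S["n"]
pos=lambda nc,jc,z:n*nc+j*jc+Z*z
r=move_l(pos(.095,.560,.188),max_speed=.01,threshold=22);o=observe()
print(r,round(o["tcp_pos"]@n,4),o["clock"],np.round([o["force"]@n,o["force"]@j,o["force"][2],],1),o["wrist_torque"])
p=o["tcp_pos"]
move_l(p+n*.06,max_speed=.08);o=observe();p=o["tcp_pos"]
move_l(p+n*.04+Z*.15,max_speed=.2)
p=observe()["tcp_pos"];move_l(p+n*.22+Z*.03,max_speed=.25);o=observe();print(o["clock"],o["force"])
for nm in("side","top"):cv2.imwrite(f"pics/{nm}10.png",capture(nm)[0])
a=cv2.imread("pics/side10.png")[180:330,170:350];b=cv2.imread("pics/top10.png")[150:300,240:420]
cv2.imwrite("pics/c10.png",cv2.resize(np.hstack([a,b]),None,fx=2.2,fy=2.2,interpolation=cv2.INTER_CUBIC))
from tilt import cover
N,c,r,_,w_=cover();print(N,np.rad2deg(c[:2]),c[2],r,cv2.boxPoints(r).round().tolist())
bp=cv2.boxPoints(r)/1000;print(np.round(bp@n[:2]-S["face"],4),np.round(bp@j[:2],4))
E
python3 s9.py
```

```text
True 0.1025 30.725 [ 2.9  1.5 -0.7] [-0.39311911 -0.25080342 -0.20188069]
33.5833 [0.66459888 0.82667227 0.1610478 ]
3442 [-0.01814389  0.02682199] 0.0683331079422687 ((564.1268920898438, 42.51036071777344), (132.3816680908203, 159.75759887695312), 5.638980388641357) [[490.0, 115.0], [506.0, -43.0], [638.0, -30.0], [622.0, 129.0]]
[0.0007 0.1604 0.1604 0.0006] [0.4994 0.4994 0.6318 0.6317]
```

View pics/c10.png

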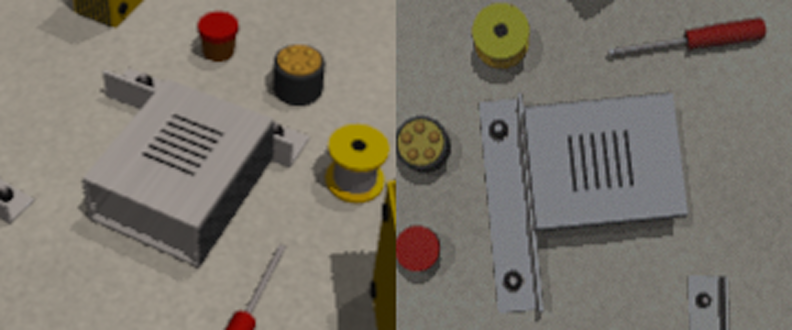

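View pics/top10.png

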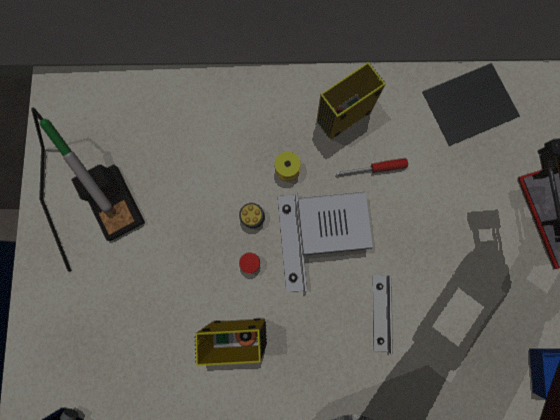

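```bash
python3 - <<'E'
from h import *
a=cv2.imread("pics/top0.png").astype(int);b=cv2.imread("pics/top10.png").astype(int)
for nm,(u0,u1,v0,v1) in dict(spool=(272,303,150,185),flux=(237,263,252,277),tin=(237,267,202,230),driver=(334,410,156,178),stop=(276,292,193,295)).items():
    print(nm,np.abs(a-b)[v0:v1,u0:u1].mean().round(2))
o=observe();print(o["clock"],o["force"],o["tcp_pos"]);sign_off()
E
```

```text
spool 2.49
flux 2.76
tin 2.49
driver 2.51
stop 2.24
33.7333 [0.31305195 0.78820959 0.55267391] [ 0.59778352 -0.36368895  0.36605804]
the job is handed in; nothing more can be done
```

The case is lying on its rubber feet, mouth facing away from the bench stop, with its closed end against the stop. I handed the job in at 33.7 s with no verdict reported.

**What I did:** I straddled the cover-side rim loosely with the fingertips and tipped the case through its balance point. I then lowered it on the inner finger until it was flat, with about 2 N on the tool. Last, I pushed on the mouth rim with both fingertips spread until the force stop tripped twice, at 15 N and at 22 N.

**Last checks:**
- **Flat on its feet:** the cover is level to within 0.05° and 68 mm high.
- **Square:** the case lies at 5.64° and the stop at 5.61°.
- **Flush:** both ends of the closed edge measure 0.6–0.7 mm from the stop face. That is within the 2 mm camera error, so the two force stops are the stronger evidence of contact.
- **Other objects:** spool, flux pot, tin, screwdriver and stop show only image noise between the first and last pictures.
- **Robot:** it is clear of everything.

**One flaw:** at the end of the lowering, the outer fingertip pressed on the already-flat cover with up to 14 N. The inner finger was probably still inside the rim then. I opened the jaws and backed out, and the case stayed where it was to within about 1 mm.

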